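Rack the blank glass plate, then show the label of the notched sample plate

ROBOT

A 6-joint arm with a two-finger parallel gripper is mounted at the origin on a cart in front of the work surface, level with it; the furniture and walls round the work are solid. World frame = base frame: x ahead of the robot, y to its left, z up, the work surface at z = 0. Lengths are in m, angles in rad, forces in N, time in s.
With the tool pointing down it reaches from about 0.35 to 0.775 m from the base axis. Payload 5.5 kg.
Tool frame: the origin (TCP) lies at the very end of the fingers, on their centre line; the grasp point (between the pads) lies 19 mm behind it; z points along the fingers, y is the direction in which the jaws open and shut (so a half turn about z gives the same grasp; the last joint's range is limited). The gripper opens to 85 mm and grips with 20 to 120 N. Pads are 22 mm wide; open, the fingers measure 114 mm over their backs; the gripper's body (76 mm by 85 mm) begins 54 mm behind the grasp point. The pads swing forward as they close: fully open they stand 13 mm farther back than shut.
Start: joints at [-1.241, 0.313, 0.046, 1.304, 0, 1.431], TCP at [0.26, -0.513, 0.231] pointing down, gripper open.
Joint ranges: [-2.76, 2.76], [-0.86, 1.69], [-1.03, 1.26], [-2.2, 2.34], [-1.47, 1.5], [-3.14, 3.14]. Speed limits (rad/s): [2.57, 2.57, 3.14, 3.14, 3.14, 3.14].

INTERFACE

Orientations are given as a unit quaternion [w, x, y, z].
In Python, from workcell import env gives the robot as it stands. The module is installed in compiled form; this text tells all that it offers.
- The arm moves only by the shell command python3 -m pendant 'ROWS' [FORCE]. ROWS is JSON, a list of rows, each an object with "fingers": the finger opening in mm, from 0 to 85.4; "delta_pos": the shift along the tool's x, y, z in mm, a list of three; "angular": the turn, a rotation vector about the tool's x, y, z in rad, a list of three. In form: [{"fingers": fingers, "delta_pos": [x, y, z], "angular": [ax, ay, az]}, ...]. A call has 1 to 12 rows; each row shifts and turns the commanded pose from where the row before left it, along the tool's axes as they then stand; what a row does not reach is not made up. A row lasts 1/10 s, in which the tool goes at most 50 mm and 8.59 degrees, less where a joint would pass 70% of its speed; a pose out of reach is approached as far as the arm can. A call is refused whole if a number of a shift passes 50 or a number of a turn 0.15, either way. A call with a gripper value outside its range is refused whole. The fingers move at their own pace and stop on an object; FORCE is the grip in N (left out, the last holds). Time passes only in rows, so rows that do not move let the fingers close. It gives the time, the measured TCP pose, the force and the opening at its end, in the units of the state.
- env.get_state(): the state, without advancing time (a new reading comes with each control period).
- env.read_camera(name): name is "scene" or "top"; returns the picture (384x512x3 uint8, blue, green, red); there is no depth.
- env.camera_params(name): a dict with "fx", "fy", "cx", "cy" (pixels), "k1" (the pictures are not rectified: a ray, as slopes to the right and down, at radius r is drawn at 1 + k1 r^2 times it, then the intrinsics apply), "view" (4x4, takes a point from world to camera coordinates). Camera axes: x right, y up, looking along -z (the intrinsics and any distortion apply to the point x, -y, -z); pixel columns grow to the right and rows downward; lengths in m; the calibration is good to about 2 mm. A picture is of the moment at which its call begins. camera_params takes no time and is no camera call.
- env.hand_in(): hands the job in, once; it reports no verdict.
The state is a dict: "clock": time; "joint_pos": joint angles; "qvel": joint speeds; "tau": joint torques, N m; "tcp_pos": TCP position; "orientation": TCP orientation; "wrist_force": force on the tool from outside, world axes, zero at the start; "ft_torque": the same for the moment, N m; "finger_gap": finger opening in m.
Only numpy, scipy, OpenCV 4.12 (cv2) and the standard library are available. Lean on these libraries where they do the work, as an engineer would, in place of code of your own. Each camera call takes 0.05 s, during which the arm holds its last target. There are 200 camera calls.

TASK

Take the blank glass plate out of the single stand and slide it edgewise, fully home, into the free slot of the three-slot drying rack, and let go of it. Then find the sample plate in the rack, the one with a small notch cut out of an upper corner at its frosted label end, grip it by the clear part (fingers off the frosted end), lift it out to some 25 cm above the bench, clear of everything, and tip it about its level long edge by roughly 40 degrees from upright so that its label face looks upward for reading. Leave the other plate standing in its slot; finish still holding the sample plate up, motionless in that pose.

Things in the scene. Friction and masses are not known exactly. Their poses are not given: they have to be found in the camera images.
- rack: Fixed grey polymer drying rack on the bench, 142 (x) x 170 (y) x 34 mm (z) high, the same seen from either end; origin at the centre of its underside. Three slots run along its x axis at y = -55, 0 and +55 mm; each is 120 mm long, 11 mm wide and 29 mm deep (slot floor 5 mm above the bench); over the top 7 mm its long sides flare out by 3 mm each. Two of the slots hold plates, one is free. It may stand at any yaw.
- free_slot (a point): Centre of the floor of the rack's one free slot, 5 mm above the bench and 29 mm below the slot mouth; x runs along the slot, y across it, z up.
- stand: Fixed grey polymer block, 142 (x) x 50 (y) x 34 mm (z) with a single slot of the same size along its x axis (floor 5 mm above the bench); origin at the centre of its underside. The blank plate stands in the middle of it (to 3 mm). Beyond it, from about 0.1 m behind, stands a bulky old instrument with a post and an arm: draw back towards the robot before turning the gripper or crossing to the rack.
- blank_center (a point): Centre of the blank: pale clear glass plate with four square corners, 110 (x, long) x 8 (y, thick) x 70 mm (z, upright), about 120 g, standing on its long edge in the single stand; its top edge is 35 mm above this point, 41 mm above the block.
- sample_center (a point): Centre of the sample plate, the same glass and size as the blank (110 x 8 x 70 mm along x, y, z), standing in one of the rack's slots. Its +x end is the frosted label end: the last 36 mm (x from +19 to +55 mm) carry a whitish matt field on the +y face, the label face; the upper corner of that end has a 12 x 12 mm notch cut out. Looking at the label face with the notch at the top, the notch is on the left. The clear part reaches from x = -55 to +19 mm.
- sample: The sample plate again; origin at the centre of its lower long edge, 35 mm below point sample_center, same axes.
- blank: The blank plate again; origin at the centre of its lower long edge, 35 mm below point blank_center, same axes.
- other_center (a point): Centre of a second square-cornered plate, like the blank, that stands in another slot of the rack and stays there.
There are look-alikes about, which are no part of the job. What is shaped like the sample but brown or pink is not meant.

How it is judged:
By the outcome, as a careful person would: the job done as asked, in the order asked, and still so for the second after the job is handed in, while the arm keeps its last pose, push and grip.
It also fails if it takes over 64 s, if anything falls off the work surface, if the arm or the gripper's body presses on something with over 40 N, if the wrist force passes 120 N, or if a joint passes its speed limit or range.

## Working session

There is one attempt and no reset: what is moved stays moved. The work goes in short steps, Python scripts to look and compute and a shell command to move; the robot and the scene stay as the last step left them, time stands still between calls to the robot, and variables do not carry over. Pictures are saved under pics/ and viewed, about 8 in all and at most 12, crops included, and the job is handed in when it is done.

```bash
mkdir -p pics
cat > h.py <<'E'
import numpy as np, cv2
from workcell import env
from scipy.optimize import brentq
def ray(cam,u,v):
    p=env.camera_params(cam); a=(u-p['cx'])/p['fx']; b=(v-p['cy'])/p['fy']
    rd=np.hypot(a,b); k=p['k1']; r=rd
    for _ in range(50): r=rd/(1+k*r*r)
    s=r/rd if rd>0 else 1
    d=np.array([a*s,-b*s,-1.]); V=np.array(p['view']); R=V[:3,:3]; t=V[:3,3]
    return -R.T@t, R.T@d
def atz(cam,u,v,z):
    o,d=ray(cam,u,v); return o+d*(z-o[2])/d[2]
def proj(cam,P):
    p=env.camera_params(cam); V=np.array(p['view']); P=np.atleast_2d(P); q=P@V[:3,:3].T+V[:3,3]
    a=q[:,0]/-q[:,2]; b=-q[:,1]/-q[:,2]; s=1+p['k1']*(a*a+b*b)
    return np.c_[p['cx']+p['fx']*a*s,p['cy']+p['fy']*b*s]
def tri(u1,v1,u2,v2,c1='scene',c2='top'):
    o1,d1=ray(c1,u1,v1);o2,d2=ray(c2,u2,v2)
    s=np.linalg.lstsq(np.c_[d1,-d2],o2-o1,rcond=None)[0]
    a,b=o1+d1*s[0],o2+d2*s[1]; return (a+b)/2,np.linalg.norm(a-b)
E
python3 - <<'E'
from h import *
for c in('scene','top'):
    im=env.read_camera(c); cv2.imwrite(f'pics/{c}0.png',im)
    cv2.imwrite(f'pics/{c}0b.png',cv2.resize(im,(800,600),interpolation=cv2.INTER_CUBIC))
    p=env.camera_params(c);print(p['fx'],p['cx'],p['cy'],p['k1'],ray(c,256,192))
print(env.get_state())
E
```

```text
475.2160400727928 264.5483859639603 192.2726532860451 -0.1610545577564115 (array([-0.4457156 ,  0.62118981,  0.7395409 ]), array([ 0.73278725, -0.42046521, -0.53530906]))
368.8225528636832 257.9246905918342 195.2843291189129 0.04049857175350163 (array([0.44367705, 0.07092734, 1.03418905]), array([ 0.0685752 ,  0.011634  , -0.99763151]))
{'clock': 0.1, 'joint_pos': array([-1.24057823e+00,  3.13947019e-01,  4.50976018e-02,  1.30358064e+00,
        4.73842340e-05,  1.43118356e+00]), 'qvel': array([ 0.00099357, -0.00266612,  0.00288283, -0.00043986,  0.00123517,
       -0.00146531]), 'tau': array([ 1.35974049e-03, -4.81727886e+01,  2.99242187e+01,  1.28778993e-02,
       -1.61746543e-04, -9.93236853e-06]), 'tcp_pos': array([ 0.26017578, -0.51227454,  0.23048772]), 'orientation': array([-8.15414017e-04,  9.72533709e-01,  2.32760643e-01, -5.41471514e-05]), 'wrist_force': array([-0.68792459,  0.12653062,  0.14003669]), 'ft_torque': array([ 0.00508337, -0.01789798,  0.03816925]), 'finger_gap': 0.08505378276461542}
```

View pics/scene0b.png

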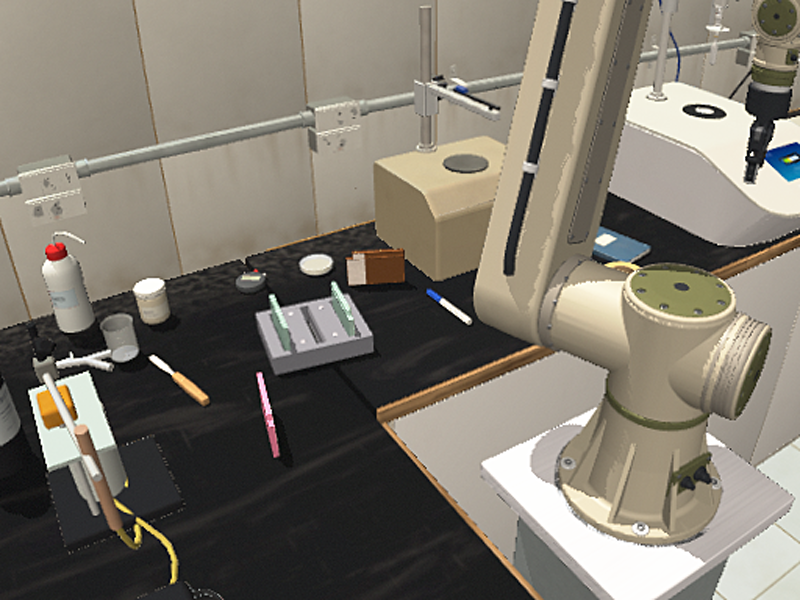

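View pics/top0b.png

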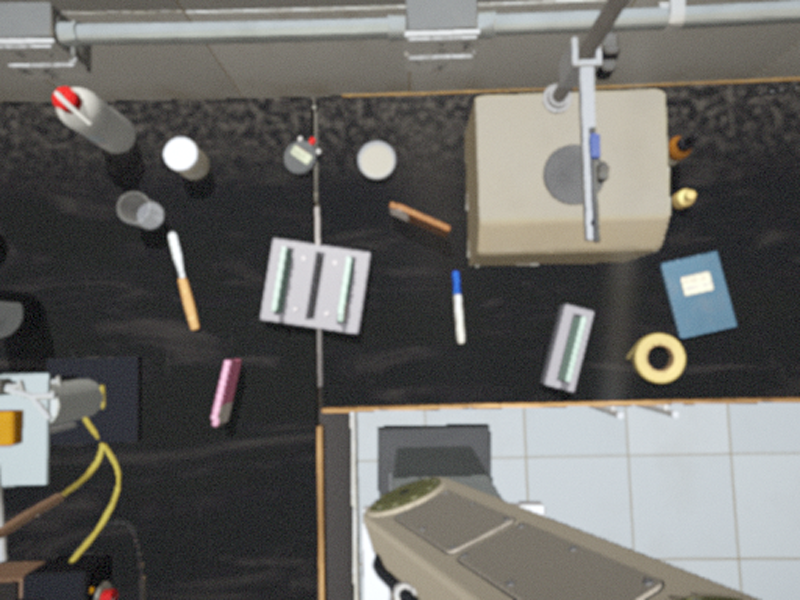

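View crops.

The scene view shows the rack (px 315,330 in the enlarged picture) with plates in its two outer slots. The stand and blank appear only in the top view, at (568,348). Look-alikes: brown plate (top 420,216), pink plate (top 225,392).

Run:
```python
from h import *
a=cv2.imread('pics/scene0.png')[170:245,155:250]; b=cv2.imread('pics/top0.png')
r=cv2.resize(b[148:218,162:242],(400,350),interpolation=cv2.INTER_CUBIC)
s=cv2.resize(b[190:255,340:390],(300,390),interpolation=cv2.INTER_CUBIC)
cv2.imwrite('pics/c1.png',cv2.resize(a,(760,600),interpolation=cv2.INTER_CUBIC))
o=np.zeros((390,710,3),np.uint8);o[:350,:400]=r;o[:,410:]=s
cv2.imwrite('pics/c2.png',o)
```

```text
(no output)
```

View pics/c1.png

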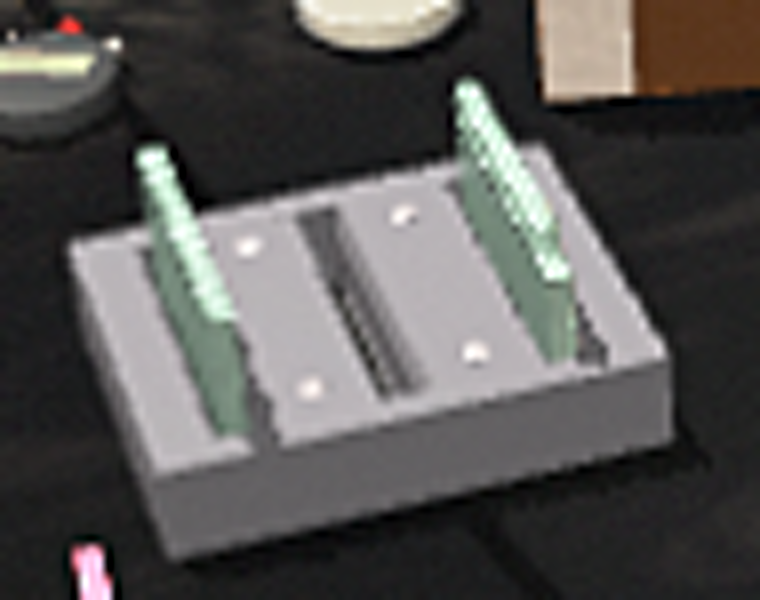

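View pics/c2.png

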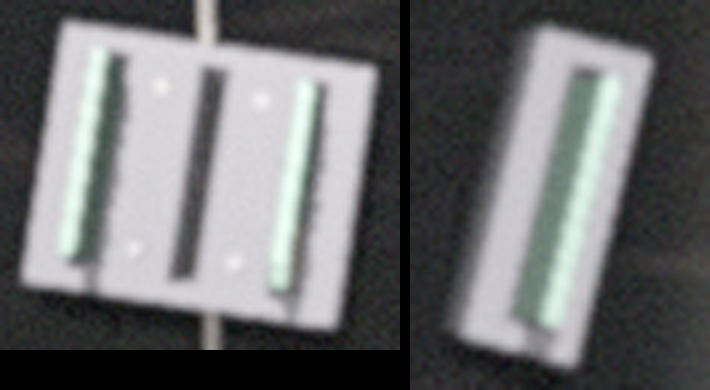

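```bash
cat >> h.py <<'E'
from scipy.optimize import least_squares
def fitrect(obs,L,W,z,x0):
    # obs: list of (cam,u,v,sx,sy)
    def pts(q):
        c,s=np.cos(q[2]),np.sin(q[2]); return [[q[0]+c*o[3]*L/2-s*o[4]*W/2,q[1]+s*o[3]*L/2+c*o[4]*W/2,z] for o in obs]
    f=lambda q:np.concatenate([proj(o[0],P)[0]-[o[1],o[2]] for o,P in zip(obs,pts(q))])
    r=least_squares(f,x0); return r.x,r.fun.reshape(-1,2)
E
python3 - <<'E'
from h import *
np.set_printoptions(precision=4,suppress=True)
S=lambda x,y:('scene',155+(x+.5)/8-.5,170+(y+.5)/8-.5)
T=lambda x,y:('top',162+(x+.5)/5-.5,148+(y+.5)/5-.5)
Q=lambda x,y:('top',340+(x-410+.5)/6-.5,190+(y+.5)/6-.5)
rs=[S(70,243)+(1,1),S(542,148)+(1,-1),S(668,355)+(-1,-1),S(158,472)+(-1,1)]
rt=[T(62,20)+(1,1),T(378,65)+(1,-1),T(340,330)+(-1,-1),T(22,287)+(-1,1)]
for o in(rs,rt,rs+rt): print('rack',*fitrect(o,.142,.17,.034,[.6,.2,0]))
st=[Q(537,25)+(1,1),Q(654,52)+(1,-1),Q(579,368)+(-1,-1),Q(457,338)+(-1,1)]
print('stand',*fitrect(st,.142,.05,.034,[.5,-.2,0]))
bl=[Q(600,72)+(1,1),Q(620,72)+(1,-1),Q(561,326)+(-1,-1),Q(539,324)+(-1,1)]
print('blank',*fitrect(bl,.11,.008,.076,[.5,-.2,0]))
sa=[T(300,80)+(1,1),T(320,82)+(1,-1),T(290,292)+(-1,-1),T(269,290)+(-1,1)]
print('sample',*fitrect(sa,.11,.008,.076,[.5,-.2,0]))
ot=[T(92,48)+(1,1),T(112,50)+(1,-1),T(80,262)+(-1,-1),T(58,258)+(-1,1)]
print('other',*fitrect(ot,.11,.008,.076,[.5,.2,0]))
print(tri(*S(458,90)[1:],*T(310,82)[1:]),'sample far top')
R=env.get_state()['orientation'];print(R)
E
```

```text
rack [ 0.538   0.2307 -0.1807] [[-0.1787 -0.0045]
 [ 0.1316 -0.6927]
 [ 0.368   0.172 ]
 [-0.3181  0.2931]]
rack [ 0.542   0.2297 -0.164 ] [[ 0.7129  1.1288]
 [-0.9007  0.6017]
 [-0.6699 -0.857 ]
 [ 0.8516 -0.8313]]
rack [ 0.541   0.2298 -0.1702] [[-0.4691 -0.3821]
 [-0.4107 -1.3488]
 [ 0.2785 -0.7362]
 [-0.0722 -0.295 ]
 [ 0.8565  1.3406]
 [-0.811   1.1941]
 [-0.9027 -0.3008]
 [ 0.6732 -0.6618]]
stand [ 0.4235 -0.2058 -0.2811] [[ 0.4372  0.5168]
 [-0.8747  0.6732]
 [-0.7905 -0.6743]
 [ 1.2385 -0.4893]]
blank [ 0.4228 -0.204  -0.2744] [[ 0.0362 -0.0549]
 [-0.2497  0.7058]
 [-0.1942 -0.0965]
 [ 0.4091 -0.5453]]
sample [ 0.531   0.174  -0.1641] [[ 0.4558  0.1717]
 [-0.5177  0.1876]
 [-0.5463 -0.1664]
 [ 0.6079 -0.1878]]
other [ 0.5504  0.2828 -0.1689] [[ 0.44    0.3082]
 [-0.534   0.3409]
 [-0.6309 -0.5026]
 [ 0.7234 -0.1377]]
(array([0.5868, 0.1666, 0.069 ]), np.float64(0.002186964602134211)) sample far top
[-0.0008  0.9725  0.2328 -0.0001]
```

Sample is the right-hand rack plate: its top edge has a notch step at crop px (545,245), on the end nearer the robot. The left plate has square corners, and the middle slot (crop 360,300) is free. Fits from the two cameras agree to about 3 mm. First I'll turn the gripper where it is.

```bash
cat >> h.py <<'E'
from scipy.spatial.transform import Rotation as Ro
np.set_printoptions(precision=4,suppress=True)
def down(phi): # tool x=(cos,sin,0), z down
    return Ro.from_matrix(np.array([[np.cos(phi),np.sin(phi),0],[np.sin(phi),-np.cos(phi),0],[0,0,-1]]).T)
def go(P,R):
    s=env.get_state(); q=s['orientation']; A=Ro.from_quat([q[1],q[2],q[3],q[0]])
    print('t',s['clock'],'tcp',s['tcp_pos'],'F',s['wrist_force'],'gap',s['finger_gap'],'q',s['joint_pos'])
    print('tool dpos mm',A.inv().apply(np.array(P)-s['tcp_pos'])*1e3,'rotvec',(A.inv()*R).as_rotvec())
BL=np.array([.423,-.2045]);BY=-.277;SL=np.array([.5400,.2292]);SY=-.168
E
python3 -c "
from h import *
print(atz('top',301,168,.2),atz('top',301,168,.1),atz('top',382,155,.4))
for p in [(370,100,480,70),(374,168,470,140),(428,280,470,262)]: print(tri(*[x/1.5625 for x in p]))"
python3 -m pendant '[{"fingers":40,"delta_pos":[0,0,0],"angular":[0,0,-0.15]},{"fingers":40,"delta_pos":[0,0,0],"angular":[0,0,-0.15]},{"fingers":40,"delta_pos":[0,0,0],"angular":[0,0,-0.15]},{"fingers":40,"delta_pos":[0,0,0],"angular":[0,0,-0.15]},{"fingers":40,"delta_pos":[0,0,0],"angular":[0,0,-0.15]},{"fingers":40,"delta_pos":[0,0,0],"angular":[0,0,-0.15]},{"fingers":40,"delta_pos":[0,0,0],"angular":[0,0,-0.15]},{"fingers":40,"delta_pos":[0,0,0],"angular":[0,0,-0.15]},{"fingers":40,"delta_pos":[0,0,0],"angular":[0,0,-0.15]},{"fingers":40,"delta_pos":[0,0,0],"angular":[0,0,-0.15]},{"fingers":40,"delta_pos":[0,0,0],"angular":[0,0,-0.15]},{"fingers":40,"delta_pos":[0,0,0],"angular":[0,0,-0.15]}]' 40
python3 -c "
from h import *
go([*BL,.2],down(BY+np.pi))"
```

```text
[ 0.5529 -0.023   0.2   ] [ 0.566  -0.0342  0.1   ] [ 0.5452 -0.1401  0.4   ]
(array([ 0.7842, -0.0302,  0.3127]), np.float64(7.411062613454521e-06))
(array([ 0.7426, -0.0214,  0.1883]), np.float64(0.019047539468219174))
(array([ 0.5818, -0.0385,  0.0104]), np.float64(0.012336469503764668))
clock: 1.3
tcp_pos: [0.2602, -0.5124, 0.2308]
orientation: [-0.0, 0.419, 0.908, 0.0]
wrist_force: [-0.1, 0.3, -0.4]
finger_gap: 0.0402
t 1.3 tcp [ 0.2602 -0.5124  0.2308] F [-0.0651  0.3187 -0.3704] gap 0.040154005861430274 q [-1.2406  0.3137  0.0454  1.3036 -0.     -0.375 ]
tool dpos mm [128.9371 323.5611  31.02  ] rotvec [ 0.0007 -0.0009 -0.5886]
```

```bash
python3 -m pendant '[{"fingers":40,"delta_pos":[0,0,0],"angular":[0,0,-0.15]},{"fingers":40,"delta_pos":[0,0,0],"angular":[0,0,-0.15]},{"fingers":40,"delta_pos":[0,0,0],"angular":[0,0,-0.15]},{"fingers":40,"delta_pos":[0,0,0],"angular":[0,0,-0.139]}]'
python3 -m pendant '[{"fingers":40,"delta_pos":[-7,34,10],"angular":[0,0,0]},{"fingers":40,"delta_pos":[-7,34,10],"angular":[0,0,0]},{"fingers":40,"delta_pos":[-7,34,10],"angular":[0,0,0]},{"fingers":40,"delta_pos":[-7,34,10],"angular":[0,0,0]},{"fingers":40,"delta_pos":[-7,34,10],"angular":[0,0,0]},{"fingers":40,"delta_pos":[-7,34,10],"angular":[0,0,0]},{"fingers":40,"delta_pos":[-7,34,10],"angular":[0,0,0]},{"fingers":40,"delta_pos":[-7,34,10],"angular":[0,0,0]},{"fingers":40,"delta_pos":[-7,34,10],"angular":[0,0,0]},{"fingers":40,"delta_pos":[-9,34,10],"angular":[0,0,0]},{"fingers":40,"delta_pos":[0,0,0],"angular":[0,0,0]}]'
python3 - <<'E'
from h import *
go([*BL,.043],down(BY+np.pi))
im=env.read_camera('scene');t=env.read_camera('top')
cv2.imwrite('pics/s1.png',im)
q=cv2.resize(t[170:270,320:420],(600,600),interpolation=cv2.INTER_CUBIC)
p=cv2.resize(im[140:260,290:390],(500,600),interpolation=cv2.INTER_CUBIC)[:,:200]
cv2.imwrite('pics/v1.png',np.hstack([q,p]))
E
```

```text
clock: 1.7
tcp_pos: [0.2602, -0.5124, 0.2308]
orientation: [-0.0, 0.138, 0.99, 0.0]
wrist_force: [0.3, 0.0, 0.5]
finger_gap: 0.0401
clock: 2.8
tcp_pos: [0.4244, -0.2024, 0.1297]
orientation: [-0.001, 0.138, 0.99, 0.001]
wrist_force: [-0.4, 0.1, -1.2]
finger_gap: 0.0399
t 2.8 tcp [ 0.4244 -0.2024  0.1297] F [-0.396  0.119 -1.181] gap 0.03992385733058409 q [-0.6167  0.174  -0.3942  1.0062  0.001  -0.3389]
tool dpos mm [ 0.4679 -2.5572 86.6933] rotvec [ 0.0021 -0.003  -0.0008]
```

View pics/v1.png

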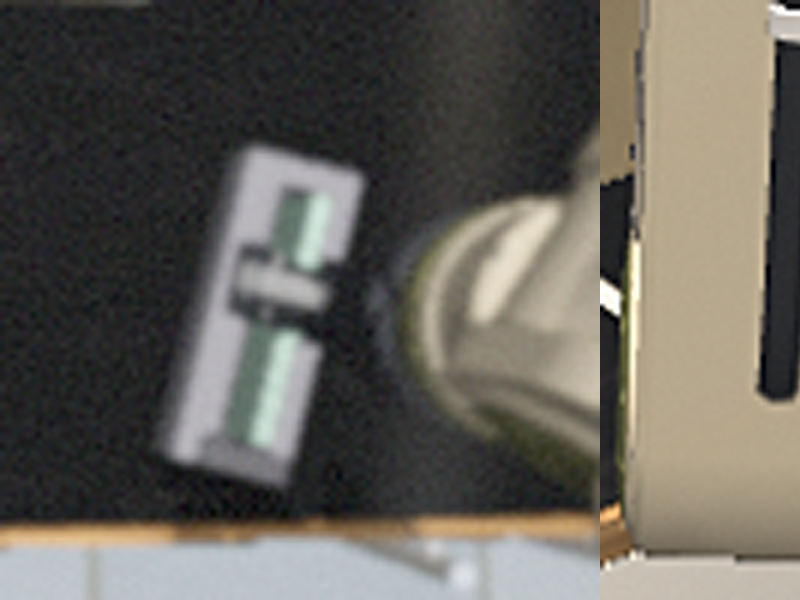

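The view shows the gripper centred over the blank (crop px 270,300). I'll descend and close.

```bash
python3 -m pendant '[{"fingers":40,"delta_pos":[0,-2,22],"angular":[0,0,0]},{"fingers":40,"delta_pos":[0,0,22],"angular":[0,0,0]},{"fingers":40,"delta_pos":[0,0,22],"angular":[0,0,0]},{"fingers":40,"delta_pos":[0,0,20],"angular":[0,0,0]},{"fingers":40,"delta_pos":[0,0,0],"angular":[0,0,0]}]'
python3 -m pendant '[{"fingers":20,"delta_pos":[0,0,0],"angular":[0,0,0]},{"fingers":14,"delta_pos":[0,0,0],"angular":[0,0,0]},{"fingers":5,"delta_pos":[0,0,0],"angular":[0,0,0]},{"fingers":0,"delta_pos":[0,0,0],"angular":[0,0,0]},{"fingers":0,"delta_pos":[0,0,0],"angular":[0,0,0]},{"fingers":0,"delta_pos":[0,0,0],"angular":[0,0,0]},{"fingers":0,"delta_pos":[0,0,0],"angular":[0,0,0]},{"fingers":0,"delta_pos":[0,0,0],"angular":[0,0,0]}]' 30
python3 -c "
from h import *
go([*BL,.043],down(BY+np.pi))"
```

```text
clock: 3.4
tcp_pos: [0.4216, -0.2083, 0.0433]
orientation: [-0.002, 0.142, 0.99, 0.001]
wrist_force: [-0.3, 1.1, 0.6]
finger_gap: 0.04
clock: 4.2
tcp_pos: [0.4248, -0.2081, 0.0464]
orientation: [0.001, 0.141, 0.99, 0.0]
wrist_force: [1.6, 3.9, 6.3]
finger_gap: 0.0075
t 4.2 tcp [ 0.4248 -0.2081  0.0464] F [1.5714 3.8634 6.2821] gap 0.007474139510136196 q [-0.6264  0.2613 -0.5142  0.7932  0.0014 -0.344 ]
tool dpos mm [2.7935 2.9641 3.4038] rotvec [ 0.0006  0.0024 -0.0053]
```

```bash
python3 -m pendant '[{"fingers":0,"delta_pos":[0,0,-5],"angular":[0,0,0]},{"fingers":0,"delta_pos":[0,0,-15],"angular":[0,0,0]},{"fingers":0,"delta_pos":[0,0,-25],"angular":[0,0,0]},{"fingers":0,"delta_pos":[0,0,-25],"angular":[0,0,0]},{"fingers":0,"delta_pos":[0,0,-25],"angular":[0,0,0]},{"fingers":0,"delta_pos":[0,0,-30],"angular":[0,0,0]},{"fingers":0,"delta_pos":[15,0,0],"angular":[0,0,0]},{"fingers":0,"delta_pos":[20,0,0],"angular":[0,0,0]},{"fingers":0,"delta_pos":[15,0,0],"angular":[0,0,0]},{"fingers":0,"delta_pos":[0,0,0],"angular":[0,0,0]}]' 60
python3 - <<'E'
from h import *
go([.38,.05,.17],down(SY+np.pi))
t=env.read_camera('top'); s=env.read_camera('scene')
a=cv2.resize(t[170:270,300:400],(400,400),interpolation=cv2.INTER_CUBIC)
b=cv2.resize(s[130:230,290:390],(400,400),interpolation=cv2.INTER_CUBIC)
cv2.imwrite('pics/v2.png',np.hstack([a,b]))
E
```

```text
clock: 5.2
tcp_pos: [0.3737, -0.1939, 0.1704]
orientation: [-0.001, 0.141, 0.99, -0.0]
wrist_force: [0.0, -0.0, -0.8]
finger_gap: 0.0073
t 5.2 tcp [ 0.3737 -0.1939  0.1704] F [ 0.0419 -0.008  -0.7909] gap 0.0072637325267414414 q [-0.6684  0.0485 -0.432   1.0914 -0.0018 -0.3851]
tool dpos mm [ 62.1814 235.9259   0.2046] rotvec [-0.0012 -0.0018 -0.1154]
```

View pics/v2.png

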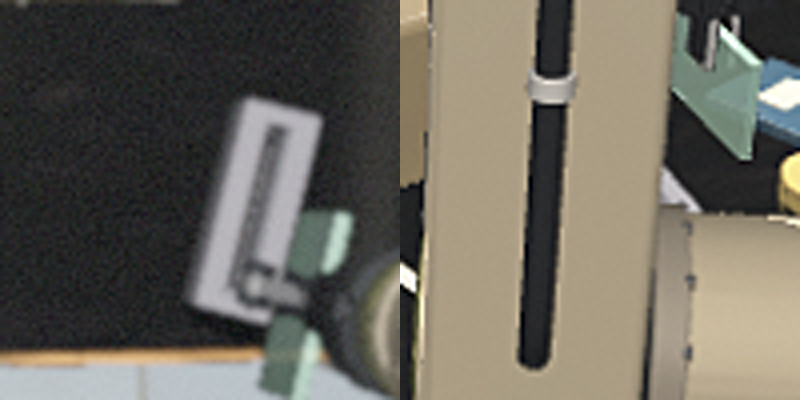

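The blank is held level and clear of the stand (left crop, plate at 310,300). I'll cross on the robot side.

```bash
python3 -m pendant '[{"fingers":0,"delta_pos":[6,22,0],"angular":[0,0,0]},{"fingers":0,"delta_pos":[8,30,0],"angular":[0,0,0]},{"fingers":0,"delta_pos":[8,30,0],"angular":[0,0,0]},{"fingers":0,"delta_pos":[8,30,0],"angular":[0,0,0]},{"fingers":0,"delta_pos":[8,30,0],"angular":[0,0,0]},{"fingers":0,"delta_pos":[8,30,0],"angular":[0,0,0]},{"fingers":0,"delta_pos":[8,30,0],"angular":[0,0,0]},{"fingers":0,"delta_pos":[6,24,0],"angular":[0,0,0]},{"fingers":0,"delta_pos":[2,10,0],"angular":[0,0,-0.05]},{"fingers":0,"delta_pos":[0,0,0],"angular":[0,0,-0.065]},{"fingers":0,"delta_pos":[0,0,0],"angular":[0,0,0]}]'
python3 -c "
from h import *
go([*SL,.17],down(SY+np.pi))"
```

```text
clock: 6.4
tcp_pos: [0.3828, 0.0496, 0.1703]
orientation: [0.0, 0.082, 0.997, -0.0]
wrist_force: [0.2, 0.1, -1.8]
finger_gap: 0.007
t 6.4 tcp [0.3828 0.0496 0.1703] F [ 0.18    0.0993 -1.7812] gap 0.006978341981538129 q [-0.0794 -0.0214 -0.5035  1.0883 -0.0008  0.0857]
tool dpos mm [-125.536   203.0293    0.2061] rotvec [-0.0007  0.0004  0.0029]
```

```bash
python3 -m pendant '[{"fingers":0,"delta_pos":[-10,16,0],"angular":[0,0,0]},{"fingers":0,"delta_pos":[-18,29,0],"angular":[0,0,0]},{"fingers":0,"delta_pos":[-18,29,0],"angular":[0,0,0]},{"fingers":0,"delta_pos":[-18,29,0],"angular":[0,0,0]},{"fingers":0,"delta_pos":[-18,29,0],"angular":[0,0,0]},{"fingers":0,"delta_pos":[-18,29,0],"angular":[0,0,0]},{"fingers":0,"delta_pos":[-15,26,0],"angular":[0,0,0]},{"fingers":0,"delta_pos":[-8,16,0],"angular":[0,0,0]},{"fingers":0,"delta_pos":[0,0,0],"angular":[0,0,0]},{"fingers":0,"delta_pos":[0,0,0],"angular":[0,0,0]}]'
python3 - <<'E'
from h import *
go([*SL,.17],down(SY+np.pi))
t=env.read_camera('top'); s=env.read_camera('scene')
cv2.imwrite('pics/t3.png',t);cv2.imwrite('pics/s3.png',s)
a=cv2.resize(t[145:225,160:240],(400,400),interpolation=cv2.INTER_CUBIC)
b=cv2.resize(s[110:250,150:250],(400,560),interpolation=cv2.INTER_CUBIC)
o=np.zeros((560,800,3),np.uint8);o[:400,:400]=a;o[:,400:]=b
cv2.imwrite('pics/v3.png',o)
E
```

```text
clock: 7.4
tcp_pos: [0.5373, 0.2285, 0.1696]
orientation: [-0.001, 0.084, 0.996, -0.001]
wrist_force: [-0.0, -0.5, -0.6]
finger_gap: 0.0074
t 7.4 tcp [0.5373 0.2285 0.1696] F [-0.023  -0.5236 -0.6136] gap 0.00739707199112752 q [ 0.265   0.3553 -0.0465  1.1703 -0.0007  0.4334]
tool dpos mm [-2.5327  1.1576 -0.4042] rotvec [-0.0013 -0.001  -0.0004]
```

View pics/v3.png

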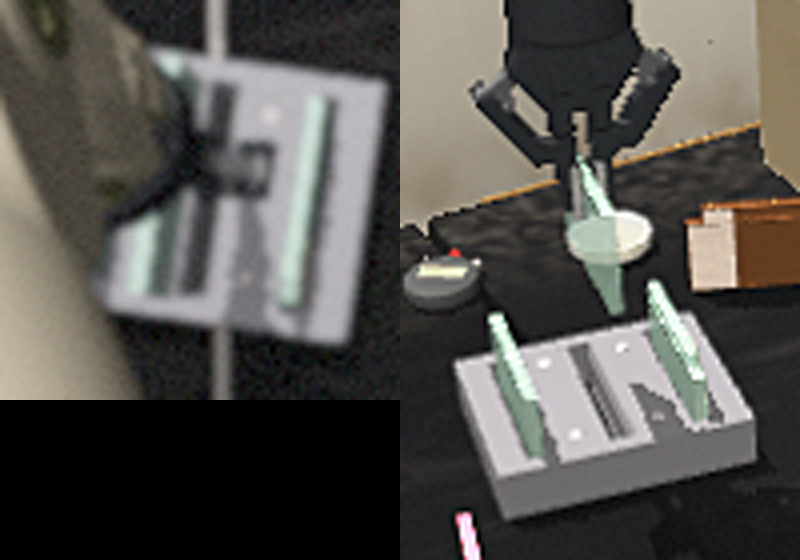

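Run:
```python
from h import *
s=env.get_state();q=s['orientation'];A=Ro.from_quat([q[1],q[2],q[3],q[0]])
for e in(-3,0,3,6):
    L=np.array([[e+55,4,41.4],[e+55,-4,41.4],[e+55,4,-28.6],[e-55,4,-28.6]])/1e3
    p=proj('scene',A.apply(L)+s['tcp_pos']); print(e,((p-[150,110]+.5)*4+[399.5,-.5]).round(0).tolist())
# slot mouth ends, in same crop, to check slot position
for cam,o,k,dx in(('scene',(150,110),4,400),('top',(160,145),5,0)):
  for sl in(0,-.055,.055):
    W=[]
    for x in(-1,1):
        v=np.array([x*(.06 if sl==0 else .055),sl]);c,n=np.cos(SY),np.sin(SY)
        W.append([SL[0]+c*v[0]-n*v[1],SL[1]+n*v[0]+c*v[1],.034 if sl==0 else .076])
    print(cam,sl,((proj(cam,W)-o+.5)*k-.5+[dx,0]).round(0).tolist())
# enlarge
im=cv2.imread('pics/s3.png')[170:222,165:235]
cv2.imwrite('pics/v4.png',cv2.resize(im,(770,572),interpolation=cv2.INTER_CUBIC))
```

```text
-3 [[607.0, 306.0], [620.0, 304.0], [598.0, 207.0], [553.0, 131.0]]
0 [[609.0, 309.0], [621.0, 306.0], [599.0, 209.0], [554.0, 133.0]]
3 [[610.0, 311.0], [623.0, 308.0], [600.0, 211.0], [555.0, 135.0]]
6 [[611.0, 313.0], [624.0, 311.0], [602.0, 213.0], [556.0, 137.0]]
scene 0 [[626.0, 435.0], [578.0, 342.0]]
scene -0.055 [[701.0, 358.0], [652.0, 277.0]]
scene 0.055 [[533.0, 396.0], [495.0, 310.0]]
top 0 [[195.0, 303.0], [228.0, 85.0]]
top -0.055 [[287.0, 305.0], [318.0, 97.0]]
top 0.055 [[78.0, 276.0], [110.0, 68.0]]
```

View pics/v4.png

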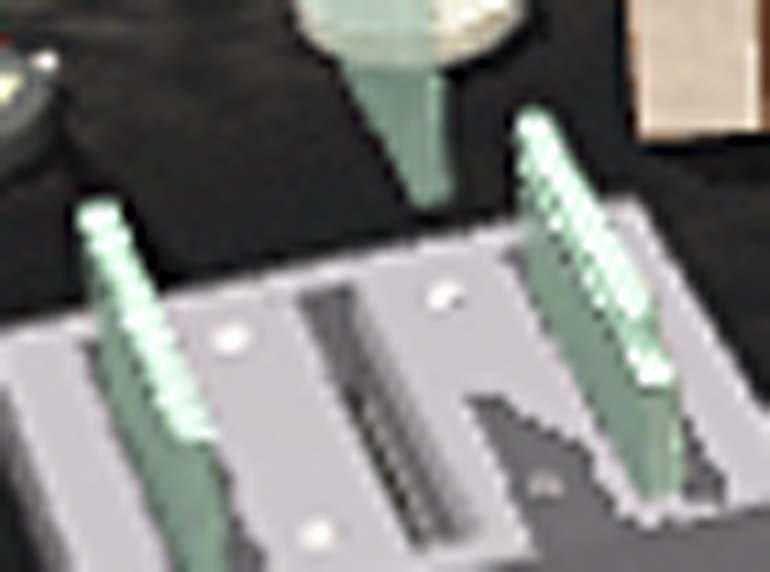

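The held plate's near bottom corner (crop 430,203) sits about 5 mm toward the robot of the tool centre, so I'll correct for that. Next I'll lower it to just above the mouth and look.

```bash
python3 -m pendant '[{"fingers":0,"delta_pos":[-7,1,15],"angular":[0,0,0]},{"fingers":0,"delta_pos":[0,0,20],"angular":[0,0,0]},{"fingers":0,"delta_pos":[0,0,20],"angular":[0,0,0]},{"fingers":0,"delta_pos":[0,0,15],"angular":[0,0,0]},{"fingers":0,"delta_pos":[0,0,8],"angular":[0,0,0]},{"fingers":0,"delta_pos":[0,0,0],"angular":[0,0,0]},{"fingers":0,"delta_pos":[0,0,0],"angular":[0,0,0]}]'
python3 - <<'E'
from h import *
go([*SL,.17],down(SY+np.pi))
s=env.read_camera('scene');im=s[155:225,160:240]
cv2.imwrite('pics/v5.png',cv2.resize(im,(640,560),interpolation=cv2.INTER_CUBIC))
S=env.get_state();q=S['orientation'];A=Ro.from_quat([q[1],q[2],q[3],q[0]])
for e in(0,5):
    L=np.array([[e+55,4,41.4],[e+55,-4,41.4],[e+55,4,-28.6],[e-55,4,-28.6]])/1e3
    print(e,((proj('scene',A.apply(L)+S['tcp_pos'])-[160,155]+.5)*8-.5).round(0).tolist())
E
```

```text
clock: 8.2
tcp_pos: [0.5446, 0.2288, 0.0925]
orientation: [0.0, 0.084, 0.996, -0.0]
wrist_force: [0.1, 0.9, -0.9]
finger_gap: 0.0071
t 8.2 tcp [0.5446 0.2288 0.0925] F [ 0.0724  0.852  -0.9148] gap 0.007101584995283288 q [ 0.2619  0.4175 -0.152   1.001  -0.0002  0.4302]
tool dpos mm [  4.5536  -0.3551 -77.5044] rotvec [ 0.      0.0004 -0.0002]
0 [[345.0, 453.0], [369.0, 447.0], [326.0, 267.0], [239.0, 106.0]]
5 [[349.0, 461.0], [374.0, 455.0], [331.0, 275.0], [243.0, 113.0]]
```

View pics/v5.png

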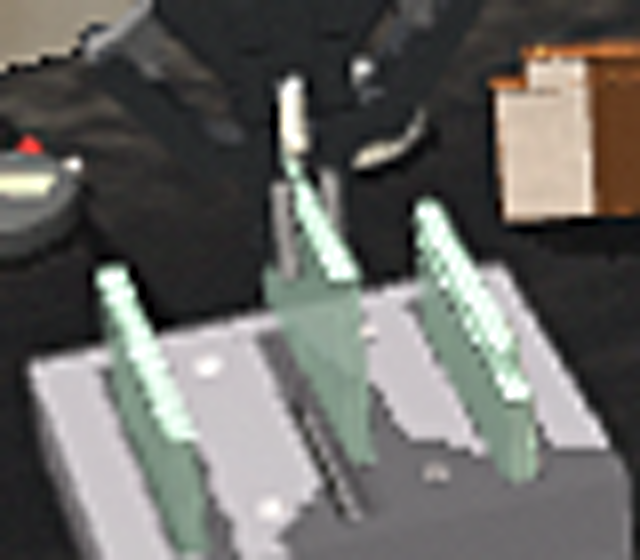

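Run:
```python
from h import *
n=atz('scene',205.6,218.9,.034);f=atz('scene',194.7,196.4,.034);print('scene',n,f,(n+f)/2,np.arctan2(*(f-n)[[1,0]]))
T=lambda x,y:atz('top',162+(x+.5)/5-.5,148+(y+.5)/5-.5,.034)
n=T(182,280);f=T(213,68);print('top',n,f,(n+f)/2,np.arctan2(*(f-n)[[1,0]]))
S=env.get_state();q=S['orientation'];A=Ro.from_quat([q[1],q[2],q[3],q[0]])
print(A.apply(np.array([[.060,0,0],[-.05,0,0]]))+S['tcp_pos'])
```

```text
scene [0.4795 0.2412 0.034 ] [0.5922 0.2205 0.034 ] [0.5358 0.2309 0.034 ] -0.18169351605699702
top [0.4851 0.2408 0.034 ] [0.6005 0.2219 0.034 ] [0.5428 0.2313 0.034 ] -0.16227122036582098
[[0.4858 0.239  0.0929]
 [0.5943 0.2206 0.0931]]
```

```bash
python3 -m pendant '[{"fingers":0,"delta_pos":[0.5,1.2,6],"angular":[0,0,0.004]},{"fingers":0,"delta_pos":[0,0,7],"angular":[0,0,0]},{"fingers":0,"delta_pos":[0,0,5],"angular":[0,0,0]},{"fingers":0,"delta_pos":[0,0,5],"angular":[0,0,0]},{"fingers":0,"delta_pos":[0,0,4],"angular":[0,0,0]},{"fingers":0,"delta_pos":[0,0,0],"angular":[0,0,0]}]'
python3 -m pendant '[{"fingers":0,"delta_pos":[0,0,4],"angular":[0,0,0]},{"fingers":0,"delta_pos":[0,0,0],"angular":[0,0,0]}]'
```

```text
clock: 8.85
tcp_pos: [0.5435, 0.2301, 0.0644]
orientation: [-0.001, 0.086, 0.996, -0.0]
wrist_force: [0.1, -0.8, -1.3]
finger_gap: 0.007
clock: 9.05
tcp_pos: [0.5438, 0.2302, 0.0609]
orientation: [-0.0, 0.086, 0.996, -0.0]
wrist_force: [0.9, 0.4, -1.3]
finger_gap: 0.007
```

```bash
python3 -m pendant '[{"fingers":0,"delta_pos":[0,0,4],"angular":[0,0,0]},{"fingers":0,"delta_pos":[0,0,4],"angular":[0,0,0]},{"fingers":0,"delta_pos":[0,0,3],"angular":[0,0,0]},{"fingers":0,"delta_pos":[0,0,0],"angular":[0,0,0]}]'
python3 -m pendant '[{"fingers":0,"delta_pos":[0,0,2],"angular":[0,0,0]},{"fingers":0,"delta_pos":[0,0,2],"angular":[0,0,0]},{"fingers":0,"delta_pos":[0,0,0],"angular":[0,0,0]}]'
python3 -m pendant '[{"fingers":0,"delta_pos":[0,0,2],"angular":[0,0,0]},{"fingers":0,"delta_pos":[0,0,0],"angular":[0,0,0]}]'
```

```text
clock: 9.45
tcp_pos: [0.5436, 0.2302, 0.0496]
orientation: [-0.001, 0.086, 0.996, -0.0]
wrist_force: [0.8, -0.3, -1.2]
finger_gap: 0.0071
clock: 9.75
tcp_pos: [0.5442, 0.2303, 0.0465]
orientation: [0.0, 0.086, 0.996, 0.0]
wrist_force: [-0.4, 0.5, 1.3]
finger_gap: 0.0068
clock: 9.95
tcp_pos: [0.5442, 0.2305, 0.0465]
orientation: [0.001, 0.086, 0.996, 0.0]
wrist_force: [-5.1, 0.0, 12.7]
finger_gap: 0.0069
```

It is seated: z stopped at 46.5 mm with 13 N up, as predicted. Now to release.

```bash
python3 -m pendant '[{"fingers":12,"delta_pos":[0,0,0],"angular":[0,0,0]},{"fingers":20,"delta_pos":[0,0,0],"angular":[0,0,0]},{"fingers":26,"delta_pos":[0,0,0],"angular":[0,0,0]},{"fingers":26,"delta_pos":[0,0,0],"angular":[0,0,0]},{"fingers":26,"delta_pos":[0,0,-10],"angular":[0,0,0]},{"fingers":26,"delta_pos":[0,0,-20],"angular":[0,0,0]},{"fingers":26,"delta_pos":[0,0,-30],"angular":[0,0,0]},{"fingers":26,"delta_pos":[0,0,-30],"angular":[0,0,0]},{"fingers":26,"delta_pos":[0,0,0],"angular":[0,0,0]}]'
python3 - <<'E'
from h import *
SA=np.array([.531,.1745])+.012*np.array([np.cos(SY),np.sin(SY)])
go([*SA,.13],down(SY+np.pi))
s=env.read_camera('scene');im=s[160:230,160:240]
cv2.imwrite('pics/v6.png',cv2.resize(im,(640,560),interpolation=cv2.INTER_CUBIC))
E
```

```text
clock: 10.85
tcp_pos: [0.5471, 0.2311, 0.1396]
orientation: [0.004, 0.086, 0.996, 0.001]
wrist_force: [-0.3, 0.6, 1.3]
finger_gap: 0.0258
t 10.85 tcp [0.5471 0.2311 0.1396] F [-0.2694  0.608   1.3057] gap 0.025849289072621802 q [ 0.2647  0.3829 -0.0819  1.0975 -0.0001  0.4365]
tool dpos mm [ -5.7915 -58.5444   9.4649] rotvec [ 0.0035  0.0078 -0.0038]
```

View pics/v6.png

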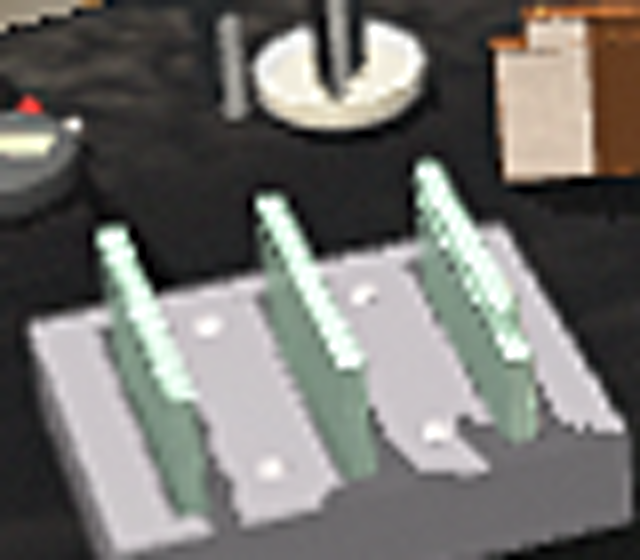

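The blank stands home in the middle slot, level with the others (crop 305,330). The notched sample is on the right (notch at 510,335). I'll move over its clear part.

```bash
python3 -m pendant '[{"fingers":28,"delta_pos":[-2,-20,0],"angular":[0.003,0.007,-0.003]},{"fingers":28,"delta_pos":[-2,-20,0],"angular":[0,0,0]},{"fingers":28,"delta_pos":[-2,-18,0],"angular":[0,0,0]},{"fingers":28,"delta_pos":[0,0,0],"angular":[0,0,0]},{"fingers":28,"delta_pos":[0,0,0],"angular":[0,0,0]}]'
python3 - <<'E'
from h import *
SA=np.array([.531,.1750])+.012*np.array([np.cos(SY),np.sin(SY)])
go([*SA,.045],down(SY+np.pi))
E
```

```text
clock: 11.4
tcp_pos: [0.5397, 0.172, 0.1337]
orientation: [-0.004, 0.085, 0.996, -0.001]
wrist_force: [0.3, -0.6, 0.3]
finger_gap: 0.0281
t 11.4 tcp [0.5397 0.172  0.1337] F [ 0.2549 -0.5554  0.3028] gap 0.028104764078884452 q [ 0.1669  0.3504 -0.1452  1.084  -0.0002  0.3365]
tool dpos mm [-3.624   1.8137 88.6618] rotvec [-0.0031 -0.0082 -0.0016]
```

```bash
python3 -m pendant '[{"fingers":28,"delta_pos":[-3,1.5,20],"angular":[-0.003,-0.008,0]},{"fingers":28,"delta_pos":[0,0,20],"angular":[0,0,0]},{"fingers":28,"delta_pos":[0,0,20],"angular":[0,0,0]},{"fingers":28,"delta_pos":[0,0,18],"angular":[0,0,0]},{"fingers":28,"delta_pos":[0,0,8],"angular":[0,0,0]},{"fingers":28,"delta_pos":[0,0,0],"angular":[0,0,0]},{"fingers":28,"delta_pos":[0,0,0],"angular":[0,0,0]}]'
python3 -m pendant '[{"fingers":14,"delta_pos":[0,0,0],"angular":[0,0,0]},{"fingers":8,"delta_pos":[0,0,0],"angular":[0,0,0]},{"fingers":0,"delta_pos":[0,0,0],"angular":[0,0,0]},{"fingers":0,"delta_pos":[0,0,0],"angular":[0,0,0]},{"fingers":0,"delta_pos":[0,0,0],"angular":[0,0,0]},{"fingers":0,"delta_pos":[0,0,0],"angular":[0,0,0]}]' 60
python3 - <<'E'
from h import *
SA=np.array([.531,.1750])+.012*np.array([np.cos(SY),np.sin(SY)])
go([*SA,.045],down(SY+np.pi))
E
```

```text
clock: 12.1
tcp_pos: [0.5435, 0.1735, 0.0487]
orientation: [0.001, 0.084, 0.996, 0.0]
wrist_force: [-0.5, -0.7, 0.7]
finger_gap: 0.0282
clock: 12.7
tcp_pos: [0.5442, 0.1734, 0.0496]
orientation: [0.002, 0.084, 0.996, 0.0]
wrist_force: [-1.5, 0.9, 6.0]
finger_gap: 0.0069
t 12.7 tcp [0.5442 0.1734 0.0496] F [-1.4887  0.8558  5.9767] gap 0.006900799912386332 q [ 0.1679  0.4209 -0.2646  0.8819  0.      0.3367]
tool dpos mm [ 1.3111 -0.6205  4.5517] rotvec [ 0.0012  0.0032 -0.0008]
```

```bash
python3 -m pendant '[{"fingers":0,"delta_pos":[0,0,-5],"angular":[0,0,0]},{"fingers":0,"delta_pos":[0,0,-10],"angular":[0,0,0]},{"fingers":0,"delta_pos":[0,0,-15],"angular":[0,0,0]},{"fingers":0,"delta_pos":[0,0,-20],"angular":[0,0,0]},{"fingers":0,"delta_pos":[0,0,-25],"angular":[0,0,0]},{"fingers":0,"delta_pos":[0,0,-30],"angular":[0,0,0]},{"fingers":0,"delta_pos":[0,0,-30],"angular":[0,0,0]},{"fingers":0,"delta_pos":[0,0,-30],"angular":[0,0,0]},{"fingers":0,"delta_pos":[0,0,-30],"angular":[0,0,0]},{"fingers":0,"delta_pos":[0,0,-15],"angular":[0,0,0]},{"fingers":0,"delta_pos":[0,0,0],"angular":[0,0,0]}]'
python3 -m pendant '[{"fingers":0,"delta_pos":[15,0,0],"angular":[0,0,0]},{"fingers":0,"delta_pos":[20,0,0],"angular":[0.05,0,0]},{"fingers":0,"delta_pos":[15,0,0],"angular":[0.08,0,0]},{"fingers":0,"delta_pos":[0,0,0],"angular":[0.08,0,0]},{"fingers":0,"delta_pos":[0,0,0],"angular":[0.08,0,0]},{"fingers":0,"delta_pos":[0,0,0],"angular":[0.08,0,0]},{"fingers":0,"delta_pos":[0,0,0],"angular":[0.08,0,0]},{"fingers":0,"delta_pos":[0,0,0],"angular":[0.08,0,0]},{"fingers":0,"delta_pos":[0,0,0],"angular":[0.08,0,0]},{"fingers":0,"delta_pos":[0,0,0],"angular":[0.088,0,0]},{"fingers":0,"delta_pos":[0,0,0],"angular":[0,0,0]},{"fingers":0,"delta_pos":[0,0,0],"angular":[0,0,0]}]'
cat >> h.py <<'E'
def chk():
    s=env.get_state();q=s['orientation'];A=Ro.from_quat([q[1],q[2],q[3],q[0]]).as_matrix()
    print('t',s['clock'],'tcp',s['tcp_pos'],'gap',s['finger_gap'],'F',s['wrist_force'],'q',s['joint_pos'],'qv',s['qvel'])
    print('centre',A@[.012,0,.0096]+s['tcp_pos'],'toolx',A[:,0],'label normal',-A[:,1],'tilt deg',np.degrees(np.arcsin(-A[2,1])))
E
python3 - <<'E'
from h import *
chk()
for c,r in(('scene',(90,230,130,270)),('top',(130,230,150,290))):
    im=env.read_camera(c)[r[0]:r[1],r[2]:r[3]]
    cv2.imwrite(f'pics/f_{c}.png',cv2.resize(im,None,fx=3,fy=3,interpolation=cv2.INTER_CUBIC))
a=cv2.imread('pics/f_scene.png');b=cv2.imread('pics/f_top.png')
o=np.zeros((420,840,3),np.uint8);o[:,:420]=a;o[:300,420:]=b;cv2.imwrite('pics/v7.png',cv2.resize(o,(800,400)))
E
```

```text
clock: 13.8
tcp_pos: [0.5441, 0.173, 0.2615]
orientation: [0.003, 0.084, 0.996, 0.0]
wrist_force: [1.1, -0.2, -1.7]
finger_gap: 0.007
clock: 15.0
tcp_pos: [0.4936, 0.1817, 0.2568]
orientation: [-0.029, 0.079, 0.936, -0.341]
wrist_force: [0.3, 0.2, -0.6]
finger_gap: 0.0066
t 15.0 tcp [0.4936 0.1817 0.2568] gap 0.006552220770514785 F [ 0.2697  0.1698 -0.5925] q [ 0.4908  0.601   0.3468  1.7919 -0.5324  0.7903] qv [-0.0161 -0.0434  0.0058  0.0006 -0.0044  0.0024]
centre [0.4807 0.1776 0.2494] toolx [-0.9859  0.1673  0.0013] label normal [-0.1274 -0.7554  0.6428] tilt deg 39.99786242421372
```

View pics/v7.png

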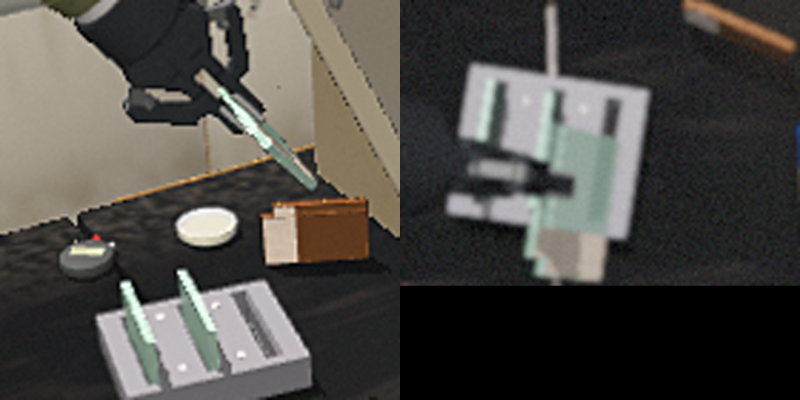

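The top view shows the frosted label face up at (570,255), with the notch at (545,240) and the fingers at (560,185) on clear glass. The other plate and the blank both stand in the rack. I'll check that it holds still.

```bash
python3 -m pendant '[{"fingers":0,"delta_pos":[0,0,0],"angular":[0,0,0]},{"fingers":0,"delta_pos":[0,0,0],"angular":[0,0,0]},{"fingers":0,"delta_pos":[0,0,0],"angular":[0,0,0]},{"fingers":0,"delta_pos":[0,0,0],"angular":[0,0,0]},{"fingers":0,"delta_pos":[0,0,0],"angular":[0,0,0]},{"fingers":0,"delta_pos":[0,0,0],"angular":[0,0,0]},{"fingers":0,"delta_pos":[0,0,0],"angular":[0,0,0]},{"fingers":0,"delta_pos":[0,0,0],"angular":[0,0,0]},{"fingers":0,"delta_pos":[0,0,0],"angular":[0,0,0]},{"fingers":0,"delta_pos":[0,0,0],"angular":[0,0,0]}]'
python3 - <<'E'
from h import *
chk()
b=env.read_camera('top')[130:230,150:290];a=cv2.imread('pics/f_top.png')
d=cv2.absdiff(cv2.resize(b,None,fx=3,fy=3,interpolation=cv2.INTER_CUBIC),a);print('image change mean/max',d.mean(),d.max())
print(env.hand_in())
E
```

```text
clock: 16.1
tcp_pos: [0.4938, 0.1815, 0.2582]
orientation: [-0.028, 0.079, 0.936, -0.341]
wrist_force: [-0.6, -0.7, -2.0]
finger_gap: 0.0066
t 16.1 tcp [0.4938 0.1815 0.2582] gap 0.006595383954294258 F [-0.6223 -0.7024 -1.9938] q [ 0.4908  0.5999  0.3487  1.7938 -0.5334  0.7917] qv [-0.0013 -0.0017 -0.0003  0.0025  0.      0.0005]
centre [0.4809 0.1775 0.2509] toolx [-0.9858  0.1679 -0.001 ] label normal [-0.1293 -0.7551  0.6428] tilt deg 39.997501782659775
image change mean/max 3.9384126984126984 37
the job is handed in; nothing more can be done
None
```

The job is done and handed in at about 16 s of the 64 s allowed; hand-in gave no verdict.

**Blank:** I took it out of the stand, carried it across on the robot side and slid it into the middle slot. It stopped at the depth I had predicted, with about 13 N of upward force, and I let go. The picture afterwards showed it level with the other two plates.

**Sample:** The notched plate was in the rack slot on the robot's right. I gripped it on the clear part and raised its centre to about 25 cm. It is tipped 40° with the label face up and its long edge level.

**Last checks:**
- The joints were essentially still after a 1 s hold, and the finger gap stayed at 6.6 mm. The plate is 8 mm thick, so the gap reads low, but the grip was steady throughout.
- The last viewed top picture shows the fingers clear of the frosted end, and the blank and the other plate standing in their slots.
- Two measurements disagreed slightly. The two cameras differed by about 7 mm along the free slot and about 0.02 rad in its angle, so I used the average. The blank also sat about 5 mm off-centre in the grip, and I corrected for that before inserting it.

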